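# Strip the T-bolts from the slotted bed and scour its top

### The arm

A 7-joint arm with a two-finger parallel gripper is mounted at the origin on the work surface. World frame = base frame: x ahead of the robot, y to its left, z up, the work surface at z = 0. Lengths are in mm, angles in rad, forces in N, time in s.
With the tool pointing down it reaches from about 400 to 875 mm from the base axis. Payload 4.4 kg.
Tool frame: the origin (TCP) lies midway between the tips of the shut fingers; the grasp point (between the pads) lies 19 mm behind it; z points along the fingers, y is the direction in which the jaws open and shut (so a half turn about z gives the same grasp; the last joint's range is limited). The gripper opens to 85 mm and grips with 20 to 120 N. Pads are 22 mm wide; open, the fingers measure 114 mm over their backs; the gripper's body (76 mm by 85 mm) begins 54 mm behind the grasp point. The pads swing forward as they close: fully open they stand 13 mm farther back than shut.
Start: joints at [-1.186, 0.628, 0.038, 1.517, -0.027, 0.996, -0.02], TCP at [283.175, 585.089, 231.313] pointing down, gripper open.
Joint ranges: [-3.06, 3.06], [-0.37, 2.12], [-1.25, 1.32], [0.18, 2.47], [-1.1, 4.24], [0.23, 1.98], [-2.94, 2.94]. Speed limits (rad/s): [2.57, 2.57, 3.14, 3.14, 3.14, 3.14, 3.14].

### API

Orientations are given as [roll, pitch, yaw] about the fixed x, y, z axes, in that order (R = Rz(yaw) Ry(pitch) Rx(roll)).
In Python, from cell import * gives the robot as it stands. The module is installed in compiled form; this text tells all that it offers.
- The arm moves only by the tool move_arm, never from a script. Its argument "series" is a list of rows, each a list of 2 entries, a list of its own where there are three numbers: the shift along the tool's x, y, z in m, then the turn about the tool's z in rad. In form: [[[x, y, z], yaw], ...]. A call has 1 to 5 rows; each row is the pose to reach, as a shift and turn from the pose measured when the call began, along the tool's axes at that moment; what a row does not reach only later rows make up. A row lasts 1/8 s, in which the tool goes at most 62.5 mm and 10.7 degrees, less where a joint would pass 70% of its speed; a pose out of reach is approached as far as the arm can. A call with a gripper value outside its range is refused whole. "claw" is the opening, from 0 (shut) to 1 (fully open), set as the call begins (left out, the last holds). The fingers move at their own pace and stop on an object; the grip force is fixed at half the most. Time passes only in rows, so rows that repeat a pose let the fingers close. It gives the time, the measured TCP pose, the force and the opening at its end, in the units of the state.
- read_state(): the state, without advancing time (a new reading comes with each control period).
- get_image(name): name is "side" or "top"; returns the picture (420x560x3 uint8, blue, green, red); there is no depth.
- camera_model(name): a dict with "fov_y" (degrees; the focal length in pixels is half the picture's height over the tangent of half this angle, whatever the lens; pixels are square), "cx", "cy" (the principal point, pixels), "pose" (4x4, takes a point from camera to world coordinates). Camera axes: x right, y down, z forward; pixel columns grow to the right and rows downward; lengths in mm; the calibration is good to about 2 mm. A picture is of the moment at which its call begins. camera_model takes no time and is no camera call.
- finish_job(): hands the job in, once; it reports no verdict.
The state is a dict: "clock": time; "qpos": joint angles; "qd": joint speeds; "tau": joint torques, N m; "eef_pos": TCP position; "tool_rot": TCP orientation; "force": force on the tool from outside, world axes, zero at the start; "torque": the same for the moment, N m; "width": finger opening in mm.
Only numpy, scipy, OpenCV 4.12 (cv2) and the standard library are available. Lean on these libraries where they do the work, as an engineer would, in place of code of your own. Each camera call takes 0.05 s, during which the arm holds its last target. There are 200 camera calls.

### The job

Strip the slotted steel bed for the next set-up: slide every T-bolt out through the open front end of its slot and put it in the wooden box. When the bed is bare, lay the blue scouring block square across all the slots at the far end and draw it steadily, in contact all the way, to the front end, pressing lightly with about 10 N. Then put the block back on its rubber mat, pad down, and leave the oil bottle, the stone and the step block alone.

Things in the scene. Friction and masses are not known exactly. Their poses are not given: they have to be found in the camera images.
- bed: Fixed steel T-slotted bed plate, 220 long (x) x 190 wide (y) x 40 high, flat top at z 40. Origin: centre of its underside, on the bench. Its -x end, towards the robot, is the front; its +x end is the far end.
- bed_front (a point): Top edge of the bed at the middle of its front end (bed x -110, y 0, z 40). Three T-slots run along the bed's x at y -60, 0 and +60: 16 wide through the 14 thick lips at the top (z 26 to 40), 29 wide in the undercut below (z 15 to 26, floor at z 15). They are open at the front end face and end blind 16 short of the far end.
- bolt1: T-bolt, 120 g (+-20 %), 95 tall, standing in a slot (two may share one slot, at least 75 apart): square head 25 x 25 x 8 captive under the lips, 12 thick stud, brass nut on top. Origin: centre of the head's underside; z up the stud. Play in the slot about 2 sideways, 3 in height. May be absent.
- bolt2: T-bolt, 120 g (+-20 %), 95 tall, standing in a slot (two may share one slot, at least 75 apart): square head 25 x 25 x 8 captive under the lips, 12 thick stud, brass nut on top. Origin: centre of the head's underside; z up the stud. Play in the slot about 2 sideways, 3 in height. May be absent.
- bolt3: T-bolt, 120 g (+-20 %), 95 tall, standing in a slot (two may share one slot, at least 75 apart): square head 25 x 25 x 8 captive under the lips, 12 thick stud, brass nut on top. Origin: centre of the head's underside; z up the stud. Play in the slot about 2 sideways, 3 in height. May be absent.
- bolt4: T-bolt, 120 g (+-20 %), 95 tall, standing in a slot (two may share one slot, at least 75 apart): square head 25 x 25 x 8 captive under the lips, 12 thick stud, brass nut on top. Origin: centre of the head's underside; z up the stud. Play in the slot about 2 sideways, 3 in height. May be absent.
- bolt5: T-bolt, 120 g (+-20 %), 95 tall, standing in a slot (two may share one slot, at least 75 apart): square head 25 x 25 x 8 captive under the lips, 12 thick stud, brass nut on top. Origin: centre of the head's underside; z up the stud. Play in the slot about 2 sideways, 3 in height. May be absent.
- bolt6: T-bolt, 120 g (+-20 %), 95 tall, standing in a slot (two may share one slot, at least 75 apart): square head 25 x 25 x 8 captive under the lips, 12 thick stud, brass nut on top. Origin: centre of the head's underside; z up the stud. Play in the slot about 2 sideways, 3 in height. May be absent.
- bolt1_nut (a point): Centre of the brass hexagon coupling nut of bolt1, 78 above the bolt's origin: 18 across flats, 34 tall (61 to 95 above the origin), good to grip. In the slot two of its flats face along the slot.
- bolt2_nut (a point): Centre of the brass hexagon coupling nut of bolt2, 78 above the bolt's origin: 18 across flats, 34 tall (61 to 95 above the origin), good to grip. In the slot two of its flats face along the slot.
- bolt3_nut (a point): Centre of the brass hexagon coupling nut of bolt3, 78 above the bolt's origin: 18 across flats, 34 tall (61 to 95 above the origin), good to grip. In the slot two of its flats face along the slot.
- bolt4_nut (a point): Centre of the brass hexagon coupling nut of bolt4, 78 above the bolt's origin: 18 across flats, 34 tall (61 to 95 above the origin), good to grip. In the slot two of its flats face along the slot.
- bolt5_nut (a point): Centre of the brass hexagon coupling nut of bolt5, 78 above the bolt's origin: 18 across flats, 34 tall (61 to 95 above the origin), good to grip. In the slot two of its flats face along the slot.
- bolt6_nut (a point): Centre of the brass hexagon coupling nut of bolt6, 78 above the bolt's origin: 18 across flats, 34 tall (61 to 95 above the origin), good to grip. In the slot two of its flats face along the slot.
- bolt_box: Fixed open wooden box for the bolts, outside 200 (x) x 150 (y) x 50 high, walls and floor 8 thick. Origin: centre of its underside, on the bench. Bolts may stand or lie in it.
- block: Blue scouring block, 290 g, starts on the mat: plastic holder 160 (x) x 90 (y), z 18 to 34, above a foam-backed abrasive pad 150 x 80, z 0 to 18. Origin: centre of the underside of the unsquashed pad. The foam starts to squash at about 4 N and then gives 1 mm for each further newton (6 mm at 10 N), at most 14 mm.
- block_rib (a point): Middle of the block's grip rib, 55 above the block's origin: 110 (x) x 24 (y), z 34 to 74. Take it with the fingers closing along the block's y; the fingertips may rest on the holder beside it.
- mat: Fixed black rubber mat, 230 (x) x 150 (y) x 3 thick, flat on the bench. Origin: centre of its underside.
- oil: Bystander: red oil bottle, 54 across, 170 tall. Origin: centre of its underside.
- stone: Bystander: oilstone in its wooden case, 70 (x) x 200 (y) x 29 high. Origin: centre of its underside.
- step: Bystander: steel step block, 60 (x) x 30 (y) x 60 high. Origin: centre of its underside.

How it is judged (in metres and radians):
On the way, in this order (a step that is already met when the one before it is completed fails the run):
1. every T-bolt present is in the wooden box (x of bolt1 in the frame of bolt_box between -0.092 and 0.092 m and y of bolt1 in the frame of bolt_box between -0.067 and 0.067 m and z of each of bolt1, bolt2, bolt3, bolt4, bolt5, bolt6 in the frame of bolt_box below 0.05 m and x of bolt2 in the frame of bolt_box between -0.092 and 0.092 m and y of bolt2 in the frame of bolt_box between -0.067 and 0.067 m and x of bolt3 in the frame of bolt_box between -0.092 and 0.092 m and y of bolt3 in the frame of bolt_box between -0.067 and 0.067 m and x of bolt4 in the frame of bolt_box between -0.092 and 0.092 m and y of bolt4 in the frame of bolt_box between -0.067 and 0.067 m and x of bolt5 in the frame of bolt_box between -0.092 and 0.092 m and y of bolt5 in the frame of bolt_box between -0.067 and 0.067 m and x of bolt6 in the frame of bolt_box between -0.092 and 0.092 m and y of bolt6 in the frame of bolt_box between -0.067 and 0.067 m), for 0.2 s.
2. the scouring block lies square across the slots and presses on the bed with 5 to 16 N, at the far end of the bed (x of block in the frame of bed between 0.05 and 0.12 m and y of block in the frame of bed between -0.025 and 0.025 m and angle between the x axis of block and the y axis of bed, either way round below 0.2 rad and contact force between block and bed between 5 and 16 N), for 0.1 s.
3. the scouring block lies square across the slots and presses on the bed with 5 to 16 N, past the first quarter (x of block in the frame of bed between 0.015 and 0.038 m and y of block in the frame of bed between -0.025 and 0.025 m and angle between the x axis of block and the y axis of bed, either way round below 0.2 rad and contact force between block and bed between 5 and 16 N), for 0.1 s.
4. the scouring block lies square across the slots and presses on the bed with 5 to 16 N, at the middle of the bed (x of block in the frame of bed between -0.01 and 0.01 m and y of block in the frame of bed between -0.025 and 0.025 m and angle between the x axis of block and the y axis of bed, either way round below 0.2 rad and contact force between block and bed between 5 and 16 N), for 0.1 s.
5. the scouring block lies square across the slots and presses on the bed with 5 to 16 N, past the third quarter (x of block in the frame of bed between -0.038 and -0.015 m and y of block in the frame of bed between -0.025 and 0.025 m and angle between the x axis of block and the y axis of bed, either way round below 0.2 rad and contact force between block and bed between 5 and 16 N), for 0.1 s.
6. the scouring block lies square across the slots and presses on the bed with 5 to 16 N, at the front end of the bed (x of block in the frame of bed between -0.12 and -0.05 m and y of block in the frame of bed between -0.025 and 0.025 m and angle between the x axis of block and the y axis of bed, either way round below 0.2 rad and contact force between block and bed between 5 and 16 N), for 0.1 s.
At the end, for the whole second after the job is handed in: Every T-bolt present lies or stands in the wooden box (its head inside, below the rim), and the scouring block stands pad down on the rubber mat, lengthwise within 0.4 rad and within 40 mm (length) and 32 mm (width) of its centre; all at rest and released (all of step 1 and linear speed of each of bolt1, bolt2, bolt3, bolt4, bolt5, bolt6, block below 0.02 m/s and x of block in the frame of mat between -0.04 and 0.04 m and y of block in the frame of mat between -0.032 and 0.032 m and z of block in the frame of mat between -0.005 and 0.012 m and angle between block's own z axis and vertical below 0.1 rad and angle between the x axis of block and the x axis of mat, either way round below 0.4 rad); the robot touches nothing.
It fails at once if the oil bottle is moved more than 25 mm or tipped (distance of oil from where it was at the start of the episode above 0.025 m or angle between oil's own z axis and vertical above 0.3 rad).
It fails at once if the oilstone is moved more than 25 mm or tipped (distance of stone from where it was at the start of the episode above 0.025 m or angle between stone's own z axis and vertical above 0.3 rad).
It fails at once if the step block is moved more than 25 mm or tipped (distance of step from where it was at the start of the episode above 0.025 m or angle between step's own z axis and vertical above 0.3 rad).
Of bolt1, bolt2, bolt3, bolt4, bolt5, bolt6 only 4 to 6 are there at a start; the rules pass over those that are not, and their reading is None.
At some moment in a run one of block may be knocked a few centimetres aside while the robot is not near it.
Once in a run the grip may slacken for a moment while it holds something.
It also fails if it takes over 210 s, if anything falls off the work surface, if the arm or the gripper's body presses on something with over 40 N, if the wrist force passes 120 N, or if a joint passes its speed limit or range.

## Working session

There is one attempt and no reset: what is moved stays moved. The work goes in short steps, Python scripts to look and compute and a tool call to move; the robot and the scene stay as the last step left them, time stands still between calls to the robot, and variables do not carry over. Pictures are saved under pics/ and viewed, about 12 in all and at most 16, crops included, and the job is handed in when it is done.

Besides the shell and the picture viewer there is one more tool, called after "Emit:" by a JSON object that holds its "fn" and its "kwargs". move_arm: Moves the arm, as the interface text tells. Its arguments: {"type":"object","properties":{"series":{"type":"array"},"claw":{"type":"number"}},"required":["series"]}

```bash
mkdir -p pics; python3 - <<'E'
from cell import *
import cv2,numpy as np
np.set_printoptions(precision=4,suppress=True)
for n in ("side","top"):
    cv2.imwrite(f"pics/{n}0.png",get_image(n)); print(n,camera_model(n))
print(read_state())
E
```

```text
side {'fov_y': 54.9067146053213, 'cx': 280.76959823762303, 'cy': 207.94870128273254, 'pose': array([[   0.8449,   -0.3305,    0.4206,  262.7943],
       [  -0.5347,   -0.5424,    0.648 , -577.125 ],
       [   0.0139,   -0.7724,   -0.635 ,  648.7347],
       [   0.    ,    0.    ,    0.    ,    1.    ]])}
top {'fov_y': 52.58235302379211, 'cx': 281.8979354409286, 'cy': 214.12233745874647, 'pose': array([[  0.0252,  -0.994 ,   0.1069, 566.9165],
       [ -0.9996,  -0.0264,  -0.0091,  -4.8918],
       [  0.0119,  -0.1066,  -0.9942, 894.5621],
       [  0.    ,   0.    ,   0.    ,   1.    ]])}
{'clock': 0.1, 'qpos': array([-1.1858,  0.6293,  0.0385,  1.5182, -0.027 ,  0.9963, -0.0199]), 'qd': array([-0.0004, -0.0006,  0.0012, -0.0028, -0.0013, -0.0015, -0.0004]), 'tau': array([  0.0023, -56.4533,   1.2301, -19.3976,   0.0113,   0.0054,
         0.    ]), 'eef_pos': array([282.9365, 584.5823, 230.4731]), 'tool_rot': array([-3.1399,  0.    ,  2.6908]), 'force': array([-0.5285,  0.851 , -0.1748]), 'torque': array([0.0251, 0.0133, 0.004 ]), 'width': 85.37748174727267}
```

View pics/top0.png

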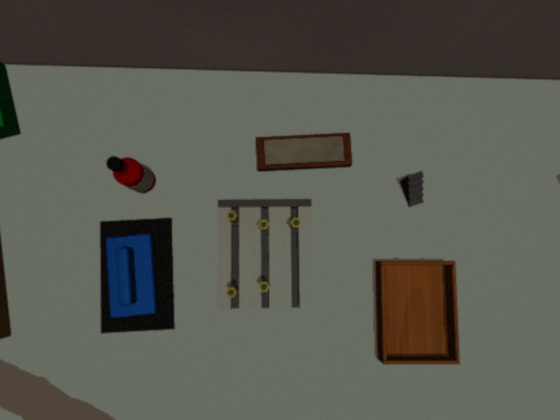

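View pics/side0.png

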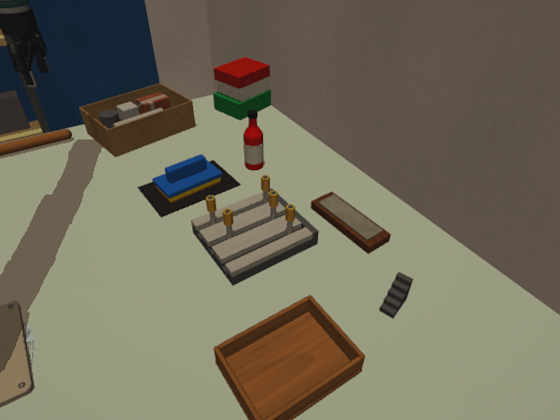

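The top view shows the bed at about (218–311, 199–308), with five nuts at (232,215), (264,224), (296,222), (231,292) and (264,286). The box is centred near (417,312), and the block is on the mat near (131,275). The oil bottle, stone and step block are clear of the workspace.

```bash
cat > h.py <<'E'
from cell import *
import cv2,numpy as np
np.set_printoptions(precision=2,suppress=True)
def KT(n):
    m=camera_model(n); f=210/np.tan(np.radians(m['fov_y']/2))
    return np.array([[f,0,m['cx']],[0,f,m['cy']],[0,0,1]]),np.array(m['pose'])
def w(n,u,v,z):
    K,T=KT(n); d=T[:3,:3]@np.linalg.solve(K,[u,v,1]); o=T[:3,3]
    return o+d*(z-o[2])/d[2]
def px(n,p):
    K,T=KT(n); q=K@(T[:3,:3].T@(np.array(p)-T[:3,3])); return q[:2]/q[2]
def blobs(img,lo,hi,amin=8):
    m=cv2.inRange(cv2.cvtColor(img,cv2.COLOR_BGR2HSV),lo,hi)
    k,l,s,c=cv2.connectedComponentsWithStats(m)
    return [(c[i],s[i]) for i in range(1,k) if s[i][4]>=amin]
E
python3 - <<'E'
from h import *
t=cv2.imread('pics/top0.png'); s=cv2.imread('pics/side0.png')
for n,i in(('top',t),('side',s)):
    for c,st in blobs(i,(18,120,40),(35,255,255)): print(n,'nut',c,st,w(n,*c,93))
    for c,st in blobs(i,(105,150,50),(125,255,255),100): print(n,'blue',c,st)
g=cv2.convertScaleAbs(np.vstack([np.hstack([t[190:320,205:335],t[250:380,360:490]])]),alpha=2)
cv2.imwrite('pics/c1.png',cv2.resize(g,None,fx=3,fy=4.,interpolation=cv2.INTER_CUBIC)[:600])
for u,v in((218,206),(311,206),(218,308),(312,307)): print(w('top',u,v,40))
for u,v in((376,262),(455,262),(380,363),(459,362)): print('box',w('top',u,v,50))
for u,v in((102,221),(172,219),(103,332),(173,329)): print('mat',w('top',u,v,3))
E
```

```text
top nut [231.83 215.72] [226 210  12  12  75] [647.51  82.47  93.  ]
top nut [294.99 222.6 ] [291 217  10  12  73] [637.58 -37.41  93.  ]
top nut [263.43 224.38] [258 219  11  12  77] [632.65  22.19  93.  ]
top nut [264.09 285.73] [259 281  10  11  66] [518.13  17.54  93.  ]
top nut [231.77 291.4 ] [226 286  12  12  77] [506.25  77.24  93.  ]
top blue [130.11 275.52] [ 106  234   50   84 3356]
side nut [ 19.63 132.63] [  0 128  40  10  41] [192.   639.12  93.  ]
side nut [ 19.06 136.67] [  1 132  38  10  54] [188.15 615.53  93.  ]
side nut [265.2  181.61] [261 175   9  16  71] [651.71  91.35  93.  ]
side nut [192.02 189.73] [155 178  66  24 204] [493.04 150.49  93.  ]
side nut [272.94 193.87] [269 190   9   9  47] [642.51  41.5   93.  ]
side nut [209.72 197.51] [206 194   9   7  39] [515.29 103.21  93.  ]
side nut [271.44 203.44] [270 202   4   4   9] [621.7   13.76  93.  ]
side nut [212.77 207.59] [210 204   6   8  22] [506.08  67.42  93.  ]
side nut [289.18 210.83] [286 204   9  17  72] [641.06 -27.68  93.  ]
side nut [226.93 213.52] [223 209  10  13  60] [523.25  33.73  93.  ]
side nut [229.75 221.6 ] [226 218   7   8  20] [516.62   7.37  93.  ]
side blue [97.31 47.55] [  33    0  126  124 7770]
side blue [186.51 175.57] [ 153  155   69   43 1557]
[671.86 116.91  40.  ]
[676.89 -71.29  40.  ]
[469.31 108.55  40.  ]
[475.69 -76.88  40.  ]
box [ 567.33 -201.27   50.  ]
box [ 571.28 -358.39   50.  ]
box [ 373.64 -209.32   50.  ]
box [ 378.96 -362.63   50.  ]
mat [638.26 363.44   3.  ]
mat [646.32 217.47   3.  ]
mat [411.45 345.48   3.  ]
mat [420.74 203.53   3.  ]
```

View pics/c1.png

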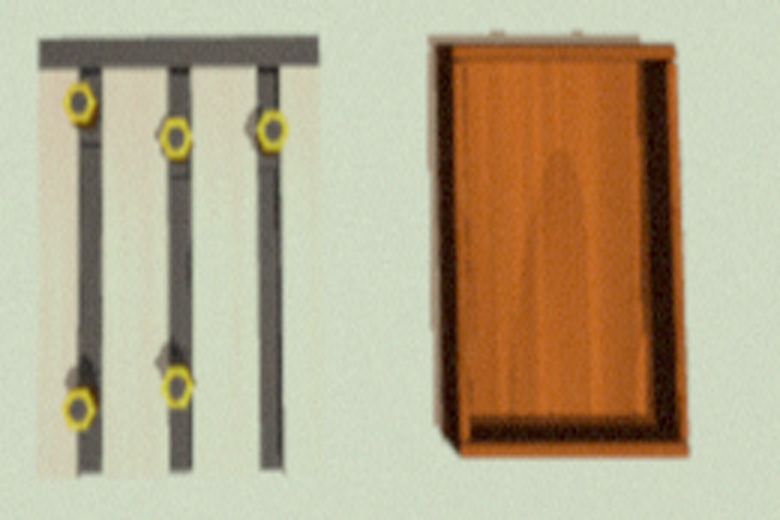

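The crop shows the three slots at top-image columns of about 235, 265 and 295, running from row 206.5 to 308. The dark far strip starts at row 199, and the box rim is sharp.

```bash
python3 - <<'E'
from h import *
for u,v in((235.2,206.5),(265,206.5),(294.7,206.5),(234.8,308),(265,308),(295.5,308),(218,199.2),(311.3,199.2)): print('slot',w('top',u,v,40))
A=[w('top',u,v,40) for u,v in((265,206.5),(265,308))]; print('len',np.linalg.norm(A[0]-A[1]),'expect 204')
cs=[w('top',u,v,50)for u,v in((360+453/3,250+45/4),(360+675/3,250+45/4),(360+462/3,250+456/4),(360+688/3,250+456/4))]
print('box',np.array(cs),np.mean(cs,0))
t=cv2.imread('pics/top0.png')
m=cv2.inRange(cv2.cvtColor(t,cv2.COLOR_BGR2HSV),(105,150,30),(125,255,255)); m[:,:90]=0;m[:,180:]=0
c=max(cv2.findContours(m,0,2)[0],key=cv2.contourArea); r=cv2.boxPoints(cv2.minAreaRect(c))
P=np.array([w('top',*p,34) for p in r]);print('block',P,P.mean(0))
d=cv2.inRange(t,(0,0,0),(45,45,45)); d[:,:90]=0; d[:,185:]=0; d[:210]=0; d[340:]=0
d|=m
c=max(cv2.findContours(d,0,2)[0],key=cv2.contourArea); r=cv2.boxPoints(cv2.minAreaRect(c))
P=np.array([w('top',*p,3) for p in r]);print('mat',P,P.mean(0))
# intersect nut side centroid for 3D: use bounding top/bot
for (tu,tv),(su,sv) in (((231.83,215.72),(265.2,182.5)),((295,222.6),(289.9,212))):
    print(w('top',tu,tv,110),w('side',su,sv,93))
cv2.imwrite('pics/c2.png',cv2.resize(cv2.convertScaleAbs(t[205:345,90:185],alpha=3),None,fx=4,fy=4,interpolation=2))
print(px('side',(0,0,0)),px('side',(640,-30,93)))
E
```

```text
slot [671.77  82.14  40.  ]
slot [673.38  21.89  40.  ]
slot [674.98 -38.26  40.  ]
slot [470.1   75.47  40.  ]
slot [471.53  15.94  40.  ]
slot [472.97 -44.29  40.  ]
slot [685.73 117.48  40.  ]
slot [690.82 -71.66  40.  ]
len 201.93801044450737 expect 204
box [[ 575.58 -470.23   50.  ]
 [ 579.32 -618.52   50.  ]
 [ 377.61 -469.63   50.  ]
 [ 380.91 -616.81   50.  ]] [ 478.35 -543.8    50.  ]
block [[605.76 344.14  34.  ]
 [614.75 250.92  34.  ]
 [453.05 230.26  34.  ]
 [444.57 321.67  34.  ]] [529.53 286.75  34.  ]
mat [[640.65 371.89   3.  ]
 [648.76 219.76   3.  ]
 [418.42 201.44   3.  ]
 [411.09 349.46   3.  ]] [529.73 285.64   3.  ]
[645.81  80.61 110.  ] [649.89  88.26  93.  ]
[636.09 -36.75 110.  ] [640.24 -31.74  93.  ]
[-42.21 372.46] [289.36 211.59]
```

View pics/c2.png

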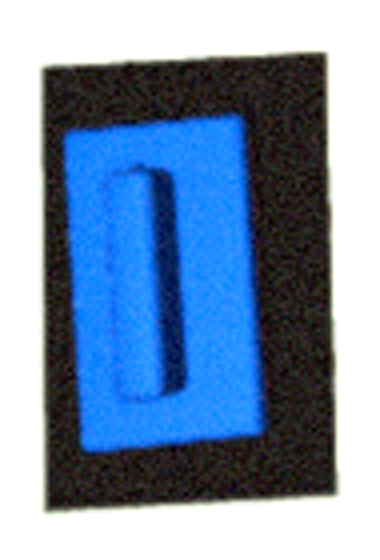

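Emit:
{"fn": "move_arm", "kwargs": {"series": [[[-0.045,-0.038,0],0.18],[[-0.09,-0.076,0],0.36],[[-0.135,-0.114,0],0.54],[[-0.18,-0.152,0],0.72],[[-0.225,-0.19,0],0.9]], "claw": 0.5}}

```text
clock: 0.72
eef_pos: [403.1, 313.7, 230.7]
tool_rot: [-3.141, 0.001, 1.785]
force: [0.8, 0.1, -0.4]
width: 42.9
```

```bash
cat >> h.py <<'E'
BC=np.array([580,19.2]); BY=0.03
def rel(p,yaw):
    from scipy.spatial.transform import Rotation as R
    s=read_state(); r=R.from_euler('xyz',s['tool_rot'])
    d=r.inv().apply(np.array(p)-s['eef_pos'])/1000
    t=-((yaw-s['tool_rot'][2]+np.pi)%(2*np.pi)-np.pi)
    print('pos',s['eef_pos'],s['tool_rot'],'w',s['width'],'F',s['force'],'t',s['clock']); print('rel',np.round(d,4),'turn',round(t,3))
def bed(p):
    c,s=np.cos(BY),np.sin(BY); d=np.array(p[:2])-BC; return np.array([c*d[0]+s*d[1],-s*d[0]+c*d[1]])
E
python3 - <<'E'
from h import *
for p in((231.83,215.72),(294.99,222.6),(263.43,224.38),(264.09,285.73),(231.77,291.4)):
    a=w('top',*p,110); print(a,bed(a))
cs=[w('top',u,v,50)for u,v in((381,261.2),(455,261.2),(384,364),(459,364))]
print('box',np.array(cs),np.mean(cs,0))
rel((505,77,160),1.6); print(read_state()['qpos'])
E
```

```text
[645.81  80.61 110.  ] [67.62 59.4 ]
[636.09 -36.73 110.  ] [ 54.39 -57.58]
[631.25  21.61 110.  ] [51.3   0.88]
[519.16  17.06 110.  ] [-60.88  -0.31]
[507.54  75.49 110.  ] [-70.74  58.44]
box [[ 569.15 -211.2    50.  ]
 [ 572.86 -358.42   50.  ]
 [ 371.94 -217.07   50.  ]
 [ 375.21 -362.56   50.  ]] [ 472.29 -287.31   50.  ]
pos [403.09 313.66 230.72] [-3.14  0.    1.79] w 42.85832944462605 F [ 0.77  0.12 -0.36] t 0.725
rel [-0.25  0.05  0.07] turn 0.185
[-0.93  0.45  0.3   1.91 -0.17  0.82 -0.32]
```

Emit:
{"fn": "move_arm", "kwargs": {"series": [[[-0.06,0.013,0.015],0.09],[[-0.12,0.026,0.03],0.185],[[-0.18,0.039,0.045],0.185],[[-0.235,0.05,0.065],0.185],[[-0.251,0.0525,0.07],0.185]]}}

```text
clock: 1.35
eef_pos: [508.2, 74.4, 159.8]
tool_rot: [-3.139, 0.004, 1.593]
force: [0.1, 0.8, 1.0]
width: 42.7
```

Emit:
{"fn": "move_arm", "kwargs": {"series": [[[0,0,0],0],[[0,0,0],0]]}}

```text
clock: 1.6
eef_pos: [507.8, 75.3, 159.8]
tool_rot: [-3.139, 0.004, 1.594]
force: [0.5, 0.7, 0.3]
width: 42.8
```

```bash
python3 - <<'E'
from h import *
rel((507.5,76.5,72),1.6)
cv2.imwrite('pics/s2.png',cv2.resize(cv2.convertScaleAbs(get_image('side')[80:290,130:410],alpha=1.6),None,fx=2.8,fy=2.8,interpolation=2))
E
```

```text
pos [507.77  75.33 159.82] [-3.14  0.    1.59] w 42.81928985361231 F [0.5  0.73 0.33] t 1.6
rel [ 0.   -0.    0.09] turn -0.006
```

View pics/s2.png

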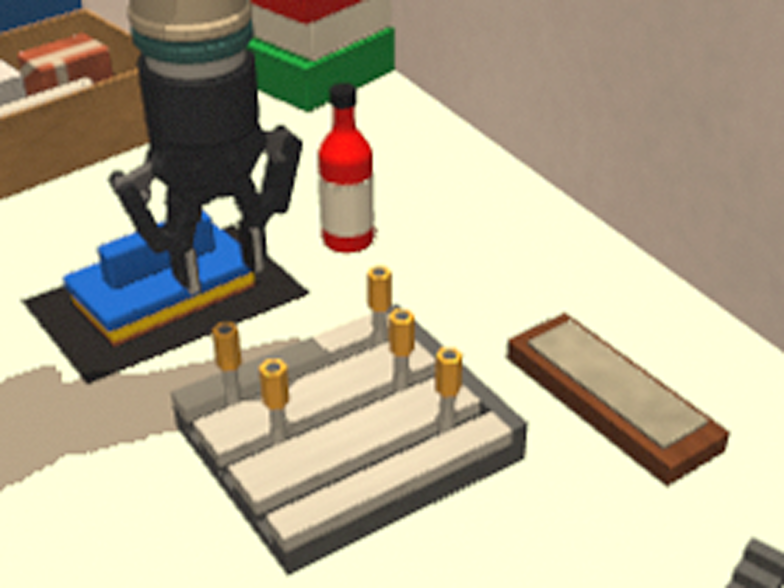

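The open fingers straddle the column directly above the front nut of slot 1 (crop position 227,345), so I descend and grip.

Emit:
{"fn": "move_arm", "kwargs": {"series": [[[0.001,0,0.045],0],[[0.001,0,0.087],0],[[0.001,0,0.087],0]]}}

```text
clock: 2.02
eef_pos: [505.1, 78.0, 71.2]
tool_rot: [-3.134, 0.003, 1.598]
force: [-0.7, -0.5, 0.2]
width: 42.9
```

Emit:
{"fn": "move_arm", "kwargs": {"series": [[[0,0,0],0],[[0,0,0],0],[[0,0,0],0],[[0,0,0],0]], "claw": 0}}

```text
clock: 2.52
eef_pos: [506.0, 78.5, 72.5]
tool_rot: [-3.136, 0.002, 1.598]
force: [-0.2, 1.3, 7.3]
width: 17.1
```

Emit:
{"fn": "move_arm", "kwargs": {"series": [[[0,0,-0.001],0],[[0,0,-0.0015],0]]}}

```text
clock: 2.78
eef_pos: [506.1, 78.4, 74.3]
tool_rot: [-3.136, 0.002, 1.598]
force: [-0.6, -0.2, -0.9]
width: 17.4
```

Emit:
{"fn": "move_arm", "kwargs": {"series": [[[0,-0.01,0],0],[[0,-0.025,0],0],[[0,-0.035,0],0]]}}

```text
clock: 3.15
eef_pos: [469.5, 77.3, 74.3]
tool_rot: [-3.135, 0.003, 1.598]
force: [0.9, 0.4, -1.3]
width: 16.9
```

Emit:
{"fn": "move_arm", "kwargs": {"series": [[[0,-0.015,0],0],[[0,-0.027,0],0],[[0,-0.027,-0.03],0],[[0,-0.027,-0.068],0],[[-0.03,-0.027,-0.07],0]]}}

```text
clock: 3.78
eef_pos: [445.5, 49.0, 146.6]
tool_rot: [-3.14, 0.001, 1.603]
force: [0.7, -0.4, -1.3]
width: 16.8
```

Emit:
{"fn": "move_arm", "kwargs": {"series": [[[-0.055,0,0],0],[[-0.11,0,0],0],[[-0.165,-0.01,0],0],[[-0.22,-0.02,0],0],[[-0.275,-0.03,0],0]]}}

```text
clock: 4.4
eef_pos: [423.8, -228.4, 146.8]
tool_rot: [-3.14, 0.001, 1.603]
force: [1.3, 0.3, -1.9]
width: 17.2
```

```bash
python3 - <<'E'
from h import *
rel((412,-322,70),1.6); print(read_state()['qpos'])
E
```

```text
pos [ 423.81 -228.42  146.84] [-3.14  0.    1.6 ] w 17.20043135556548 F [ 1.29  0.26 -1.86] t 4.4
rel [-0.09 -0.01  0.08] turn 0.003
[ 0.27  0.53  0.23  2.07 -0.22  0.57  0.69]
```

Emit:
{"fn": "move_arm", "kwargs": {"series": [[[-0.045,-0.005,0],0],[[-0.093,-0.009,0],0],[[-0.093,-0.009,0.04],0],[[-0.093,-0.009,0.076],0],[[-0.093,-0.009,0.076],0]]}}

```text
clock: 5.03
eef_pos: [415.7, -320.3, 68.8]
tool_rot: [-3.136, -0.003, 1.603]
force: [0.8, -0.6, -1.5]
width: 17.2
```

Emit:
{"fn": "move_arm", "kwargs": {"series": [[[0,0,0],0],[[0,0,0],0],[[0,0,-0.03],0],[[0,0,-0.08],0]], "claw": 0.45}}

```text
clock: 5.52
eef_pos: [415.8, -320.0, 149.9]
tool_rot: [-3.135, -0.004, 1.603]
force: [0.8, 0.1, -0.6]
width: 38.5
```

Emit:
{"fn": "move_arm", "kwargs": {"series": [[[0.06,0.018,0],0],[[0.12,0.036,0],0],[[0.18,0.054,0],0],[[0.24,0.072,0],0],[[0.3,0.09,0],0]]}}

```text
clock: 6.15
eef_pos: [497.0, -16.2, 151.9]
tool_rot: [-3.138, -0.004, 1.603]
force: [0.7, -0.6, 0.3]
width: 38.7
```

```bash
python3 - <<'E'
from h import *
rel((518.5,17,72),1.6)
t=get_image('top'); s=get_image('side')
for n,i in(('top',t),('side',s)):
    for c,st in blobs(i,(18,120,40),(35,255,255),40): print(n,'nut',c,st,w(n,*c,105))
cv2.imwrite('pics/s3.png',np.hstack([cv2.resize(t[240:380,350:490],(480,480)),cv2.resize(s[270:420,200:380],(320,267*480//267))]))
E
```

```text
pos [497.04 -16.23 151.94] [-3.14 -0.    1.6 ] w 38.6819813142447 F [ 0.71 -0.64  0.32] t 6.15
rel [0.03 0.02 0.08] turn 0.003
top nut [231.92 215.85] [226 210  12  12  75] [646.06  80.97 105.  ]
top nut [294.94 222.64] [291 217  10  12  70] [636.45 -36.84 105.  ]
top nut [263.48 224.41] [258 219  11  12  75] [631.6   21.69 105.  ]
top nut [448.59 347.51] [442 342  14  12  97] [ 416.31 -320.84  105.  ]
side nut [ 24.8  135.55] [ 10 132  32   8  40] [203.32 588.6  105.  ]
side nut [265.88 181.51] [261 175   9  16  57] [644.84  76.43 105.  ]
side nut [178.52 194.8 ] [155 186  40  16 108] [455.66 132.81 105.  ]
side nut [272.76 194.15] [269 190   9  11  46] [633.45  27.48 105.  ]
side nut [289.02 209.58] [286 204   9  14  59] [634.87 -35.9  105.  ]
side nut [228.39 218.47] [224 211   9  15  64] [513.15   4.88 105.  ]
side nut [269.38 373.11] [263 363  14  23 156] [ 412.43 -324.74  105.  ]
```

View pics/s3.png

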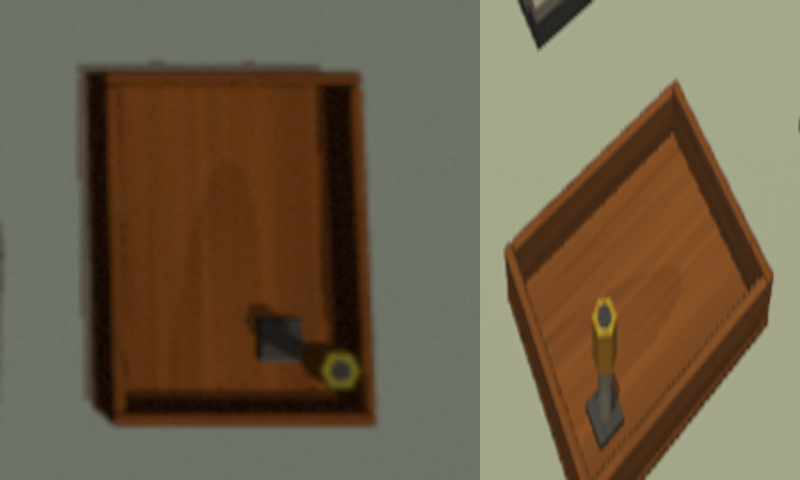

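The first bolt stands in the box: nut at crop (340,370), measured at (416,-321), matching the release pose. Next is the front bolt of slot 2.

Emit:
{"fn": "move_arm", "kwargs": {"series": [[[0.0325,0.0226,0],0],[[0.0325,0.0226,0.03],0],[[0.0325,0.0226,0.078],0],[[0.0325,0.0226,0.079],0]]}}

```text
clock: 6.75
eef_pos: [516.9, 25.0, 71.3]
tool_rot: [-3.134, -0.008, 1.617]
force: [0.0, -0.1, 0.5]
width: 38.5
```

Emit:
{"fn": "move_arm", "kwargs": {"series": [[[0,0,0],0],[[0,0,0],0],[[0,0,0],0],[[0,0,0],0]], "claw": 0}}

```text
clock: 7.25
eef_pos: [518.1, 24.8, 73.0]
tool_rot: [-3.137, -0.009, 1.616]
force: [-1.4, -0.5, 8.9]
width: 17.4
```

Emit:
{"fn": "move_arm", "kwargs": {"series": [[[0,0,-0.001],0],[[0,0,-0.0015],0],[[0,-0.01,-0.0015],0],[[0,-0.025,-0.0015],0],[[0,-0.04,-0.0015],0]]}}

```text
clock: 7.88
eef_pos: [476.6, 22.9, 74.5]
tool_rot: [-3.135, -0.009, 1.616]
force: [-0.6, 0.5, -1.1]
width: 17.2
```

Emit:
{"fn": "move_arm", "kwargs": {"series": [[[0,-0.015,0],0],[[0,-0.03,0],0],[[0,-0.035,0],0],[[0,-0.035,0],0]]}}

```text
clock: 8.38
eef_pos: [441.5, 21.3, 74.8]
tool_rot: [-3.135, -0.009, 1.616]
force: [0.5, 0.2, -1.6]
width: 17.3
```

Emit:
{"fn": "move_arm", "kwargs": {"series": [[[0,0,-0.02],0],[[0,0,-0.045],0],[[0,0,-0.068],0],[[-0.03,0,-0.068],0],[[-0.07,0.003,-0.068],0]]}}

```text
clock: 9.0
eef_pos: [449.2, -48.7, 142.6]
tool_rot: [-3.137, -0.009, 1.62]
force: [0.8, 0.7, -0.8]
width: 16.9
```

Emit:
{"fn": "move_arm", "kwargs": {"series": [[[-0.05,0.005,0],0],[[-0.1,0.01,0],0],[[-0.15,0.015,0],0],[[-0.2,0.02,0],0],[[-0.22,0.025,0],0]]}}

```text
clock: 9.62
eef_pos: [485.1, -271.8, 140.6]
tool_rot: [-3.138, -0.006, 1.615]
force: [0.4, 0.6, -0.2]
width: 16.8
```

Emit:
{"fn": "move_arm", "kwargs": {"series": [[[0,0,0],0]]}}

```text
clock: 9.75
eef_pos: [485.4, -273.7, 140.5]
tool_rot: [-3.138, -0.005, 1.613]
force: [-0.8, 0.3, -0.6]
width: 17.0
```

Emit:
{"fn": "move_arm", "kwargs": {"series": [[[-0.042,-0.009,0],0],[[-0.042,-0.009,0.035],0],[[-0.042,-0.009,0.07],0],[[-0.042,-0.009,0.07],0]]}}

```text
clock: 10.25
eef_pos: [476.8, -313.3, 68.5]
tool_rot: [-3.135, -0.008, 1.614]
force: [-0.4, -0.2, -0.7]
width: 17.4
```

Emit:
{"fn": "move_arm", "kwargs": {"series": [[[0,0,0],0],[[0,0,0],0],[[0,0,-0.03],0],[[0,0,-0.08],0]], "claw": 0.45}}

```text
clock: 10.75
eef_pos: [476.8, -313.2, 149.2]
tool_rot: [-3.133, -0.01, 1.615]
force: [0.5, -0.0, -0.2]
width: 38.3
```

Emit:
{"fn": "move_arm", "kwargs": {"series": [[[0.06,0.025,0],0],[[0.12,0.05,0],0],[[0.18,0.075,0],0],[[0.24,0.1,0],0],[[0.3,0.125,0],0]]}}

```text
clock: 11.38
eef_pos: [585.1, -18.1, 152.3]
tool_rot: [-3.135, -0.009, 1.615]
force: [0.6, -0.1, 0.6]
width: 38.2
```

Emit:
{"fn": "move_arm", "kwargs": {"series": [[[0,0,0],0],[[0,0,0],0],[[0,0,0],0]]}}

```text
clock: 11.75
eef_pos: [584.7, -20.2, 152.9]
tool_rot: [-3.135, -0.008, 1.612]
force: [-0.2, -1.1, -0.0]
width: 38.6
```

```bash
sed -i 's/precision=2/precision=4/' h.py; python3 - <<'E'
from h import *
rel((631.5,21,72),1.6)
t=get_image('top')
for c,st in blobs(t,(18,120,40),(35,255,255),20): print('nut',c,st,w('top',*c,105))
E
```

```text
pos [584.7438 -20.2293 152.9195] [-3.1355 -0.0084  1.6119] w 38.63715156200067 F [-0.1817 -1.0967 -0.0475] t 11.75
rel [0.0386 0.0489 0.0809] turn 0.012
nut [231.9467 215.8533] [226 210  12  12  75] [646.0639  80.9246 105.    ]
nut [447.4242 313.5253] [441 308  13  12  99] [ 476.8316 -319.7106  105.    ]
nut [448.6  347.46] [442 342  14  12 100] [ 416.3888 -320.8598  105.    ]
```

Emit:
{"fn": "move_arm", "kwargs": {"series": [[[0.02,0.025,0],0.006],[[0.0386,0.049,0],0.012],[[0.0386,0.049,0.03],0.012],[[0.0386,0.049,0.04],0.012],[[0.0386,0.049,0.04],0.012]]}}

```text
clock: 12.42
eef_pos: [631.0, 19.2, 112.3]
tool_rot: [-3.133, -0.008, 1.597]
force: [0.8, -0.4, 0.7]
width: 38.5
```

```bash
python3 - <<'E'
from h import *
rel((631.5,21,72),1.6)
E
```

```text
pos [630.972   19.1914 112.2853] [-3.1333 -0.008   1.5975] w 38.54273702201318 F [ 0.7744 -0.427   0.6741] t 12.425
rel [0.0015 0.0009 0.0403] turn -0.003
```

Emit:
{"fn": "move_arm", "kwargs": {"series": [[[0.0015,0.001,0.02],0],[[0.0015,0.001,0.04],0],[[0.0015,0.001,0.04],0]]}}

```text
clock: 12.8
eef_pos: [629.7, 21.1, 70.0]
tool_rot: [-3.129, -0.008, 1.597]
force: [0.3, 0.7, 0.5]
width: 38.2
```

Emit:
{"fn": "move_arm", "kwargs": {"series": [[[0,0,0],0],[[0,0,0],0],[[0,0,0],0],[[0,0,0],0]], "claw": 0}}

```text
clock: 13.3
eef_pos: [629.8, 21.1, 70.2]
tool_rot: [-3.129, -0.008, 1.598]
force: [0.6, -0.5, -2.2]
width: 17.0
```

Emit:
{"fn": "move_arm", "kwargs": {"series": [[[0,0,-0.001],0],[[0,0,-0.0015],0],[[0,-0.01,-0.0015],0],[[0,-0.03,-0.0015],0],[[0,-0.05,-0.0015],0]]}}

```text
clock: 13.92
eef_pos: [578.4, 19.7, 72.3]
tool_rot: [-3.128, -0.008, 1.597]
force: [-0.4, -0.3, -2.6]
width: 17.5
```

Emit:
{"fn": "move_arm", "kwargs": {"series": [[[0,-0.02,0],0],[[0,-0.04,0],0],[[0,-0.06,0],0],[[0,-0.08,0],0]]}}

```text
clock: 14.42
eef_pos: [505.0, 17.3, 72.8]
tool_rot: [3.14, -0.006, 1.597]
force: [18.8, 0.8, -36.0]
width: 17.1
```

```bash
python3 - <<'E'
from h import *
rel((444,16,74),1.6)
E
```

```text
pos [504.9506  17.34    72.8177] [ 3.14   -0.0056  1.5975] w 17.09517882005752 F [ 18.7899   0.7813 -36.0033] t 14.425
rel [ 0.0003 -0.061  -0.0013] turn -0.003
```

Emit:
{"fn": "move_arm", "kwargs": {"series": [[[0,0.001,0.001],0],[[0,0.002,0.0015],0],[[0,0.002,0.0015],0]]}}

```text
clock: 14.8
eef_pos: [507.1, 17.4, 71.5]
tool_rot: [3.14, -0.006, 1.597]
force: [-0.7, 0.1, -1.0]
width: 17.2
```

```bash
python3 - <<'E'
from h import *
rel((444,16,71.5),1.6)
cv2.imwrite('pics/s4.png',cv2.resize(cv2.convertScaleAbs(get_image('side')[140:280,170:330],alpha=1.6),None,fx=4,fy=4,interpolation=2))
E
```

```text
pos [507.0799  17.3713  71.5184] [ 3.1399 -0.0056  1.5975] w 17.231360661069555 F [-0.7268  0.0945 -0.9789] t 14.8
rel [ 0.0003 -0.0631 -0.0001] turn -0.003
```

View pics/s4.png

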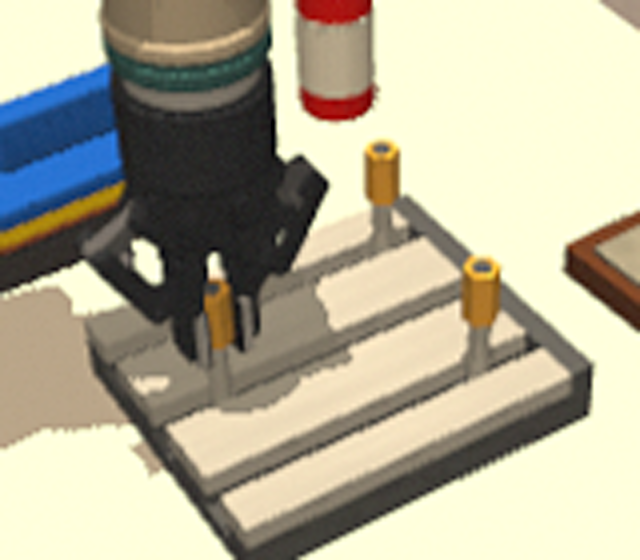

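The bolt is upright in the jaws at crop (218,320), and lowering 1.3 mm relieved the lip contact. I carry on drawing it out at this height.

Emit:
{"fn": "move_arm", "kwargs": {"series": [[[0,-0.01,0],0],[[0,-0.022,0],0],[[0,-0.035,0],0],[[0,-0.035,0],0]]}}

```text
clock: 15.35
eef_pos: [470.2, 16.4, 71.5]
tool_rot: [-3.141, -0.006, 1.597]
force: [0.7, -0.4, -1.2]
width: 17.3
```

Emit:
{"fn": "move_arm", "kwargs": {"series": [[[0,-0.012,0],0],[[0,-0.024,0],0],[[0,-0.028,0],0],[[0,-0.028,0],0]]}}

```text
clock: 15.85
eef_pos: [442.1, 15.6, 71.5]
tool_rot: [-3.141, -0.006, 1.597]
force: [0.3, -0.1, -0.9]
width: 17.5
```

Emit:
{"fn": "move_arm", "kwargs": {"series": [[[0,0,-0.02],0],[[0,0,-0.045],0],[[0,0,-0.07],0],[[-0.03,0.005,-0.072],0],[[-0.07,0.02,-0.072],0]]}}

```text
clock: 16.48
eef_pos: [464.5, -53.7, 143.7]
tool_rot: [3.141, -0.007, 1.6]
force: [0.2, -1.1, -1.5]
width: 17.0
```

Emit:
{"fn": "move_arm", "kwargs": {"series": [[[-0.05,0.016,0],0],[[-0.1,0.032,0],0],[[-0.15,0.048,0],0],[[-0.2,0.064,0],0],[[-0.245,0.08,0],0]]}}

```text
clock: 17.1
eef_pos: [552.3, -298.5, 142.1]
tool_rot: [3.14, -0.006, 1.6]
force: [1.3, 0.4, -0.7]
width: 17.3
```

Emit:
{"fn": "move_arm", "kwargs": {"series": [[[0,0,0],0],[[0,0,0],0]]}}

```text
clock: 17.35
eef_pos: [552.0, -297.9, 141.5]
tool_rot: [3.141, -0.007, 1.599]
force: [-0.1, 0.3, -0.6]
width: 17.0
```

```bash
python3 - <<'E'
from h import *
rel((534,-320,70),1.6)
E
```

```text
pos [ 551.9782 -297.8951  141.4691] [ 3.1413 -0.0072  1.5995] w 17.03570501354523 F [-0.126   0.3385 -0.5503] t 17.35
rel [-0.0221 -0.0186  0.0713] turn -0.001
```

Emit:
{"fn": "move_arm", "kwargs": {"series": [[[-0.022,-0.0186,0.02],0],[[-0.022,-0.0186,0.05],0],[[-0.022,-0.0186,0.074],0],[[-0.022,-0.0186,0.0755],0],[[-0.022,-0.0186,0.0755],0]]}}

```text
clock: 17.98
eef_pos: [534.6, -319.1, 66.6]
tool_rot: [3.141, -0.007, 1.601]
force: [0.5, 0.5, -1.3]
width: 16.7
```

Emit:
{"fn": "move_arm", "kwargs": {"series": [[[0,0,0],0],[[0,0,0],0],[[0,0,-0.03],0],[[0,0,-0.085],0],[[0,0,-0.085],0]], "claw": 0.45}}

```text
clock: 18.6
eef_pos: [537.5, -321.9, 156.6]
tool_rot: [3.132, -0.002, 1.601]
force: [0.3, 0.1, -0.4]
width: 38.5
```

Emit:
{"fn": "move_arm", "kwargs": {"series": [[[0.055,0.02,0],0],[[0.11,0.04,0],0],[[0.165,0.06,0],0],[[0.22,0.08,0],0],[[0.275,0.1,0],0]]}}

```text
clock: 19.23
eef_pos: [629.4, -42.2, 157.7]
tool_rot: [3.132, -0.002, 1.6]
force: [1.0, -0.4, -0.2]
width: 38.6
```

Emit:
{"fn": "move_arm", "kwargs": {"series": [[[0,0,0],0],[[0,0,0],0],[[0,0,0],0]]}}

```text
clock: 19.6
eef_pos: [628.7, -44.5, 157.7]
tool_rot: [3.133, -0.001, 1.598]
force: [0.5, 0.3, -0.5]
width: 38.3
```

```bash
python3 - <<'E'
from h import *
rel((636,-37.5,72),1.6)
t=get_image('top')
for c,st in blobs(t,(18,120,40),(35,255,255),20): print('nut',c,st,w('top',*c,105))
E
```

```text
pos [628.7296 -44.4913 157.6636] [ 3.133  -0.0005  1.5976] w 38.25910281058325 F [ 0.5462  0.3219 -0.4853] t 19.6
rel [0.0067 0.0067 0.0857] turn -0.002
nut [232.0649 215.8442] [226 210  12  12  77] [646.0869  80.7051 105.    ]
nut [445.5816 281.8673] [439 276  14  12  98] [ 534.1027 -317.2391  105.    ]
nut [447.28 313.48] [441 308  13  12 100] [ 476.9066 -319.4467  105.    ]
nut [448.4854 347.3204] [442 341  13  13 103] [ 416.6309 -320.655   105.    ]
```

Emit:
{"fn": "move_arm", "kwargs": {"series": [[[0.0067,0.0068,0.02],0],[[0.0067,0.0068,0.05],0],[[0.0067,0.0068,0.084],0],[[0.0067,0.0068,0.0855],0],[[0.0067,0.0068,0.0855],0]]}}

```text
clock: 20.27
eef_pos: [636.6, -37.8, 72.4]
tool_rot: [3.132, -0.001, 1.597]
force: [0.6, -0.1, 0.5]
width: 38.4
```

Emit:
{"fn": "move_arm", "kwargs": {"series": [[[0,0,0],0],[[0,0,0],0],[[0,0,0],0],[[0,0,0],0]], "claw": 0}}

```text
clock: 20.78
eef_pos: [637.5, -38.1, 73.9]
tool_rot: [3.13, -0.0, 1.597]
force: [-0.9, -0.2, 7.0]
width: 17.2
```

Emit:
{"fn": "move_arm", "kwargs": {"series": [[[0,0,-0.0008],0],[[0,0,-0.001],0],[[0,-0.01,-0.001],0],[[0,-0.03,-0.001],0],[[0,-0.05,-0.001],0]]}}

```text
clock: 21.4
eef_pos: [585.9, -39.4, 74.0]
tool_rot: [3.131, -0.0, 1.597]
force: [-0.6, -0.2, -1.6]
width: 17.2
```

Emit:
{"fn": "move_arm", "kwargs": {"series": [[[0,-0.015,0],0],[[0,-0.03,0],0],[[0,-0.045,0],0]]}}

```text
clock: 21.78
eef_pos: [540.7, -40.6, 73.9]
tool_rot: [3.13, -0.0, 1.597]
force: [0.7, -0.5, 1.2]
width: 17.0
```

Emit:
{"fn": "move_arm", "kwargs": {"series": [[[0,-0.015,0],0],[[0,-0.03,0],0],[[0,-0.045,0],0],[[0,-0.048,0],0]]}}

```text
clock: 22.28
eef_pos: [492.7, -42.1, 73.9]
tool_rot: [3.128, 0.0, 1.596]
force: [1.0, 0.6, 2.0]
width: 16.8
```

Emit:
{"fn": "move_arm", "kwargs": {"series": [[[0,-0.015,0],0],[[0,-0.03,0],0],[[0,-0.045,0],0],[[0,-0.051,0],0],[[0,-0.051,0],0]]}}

```text
clock: 22.9
eef_pos: [441.6, -43.4, 73.2]
tool_rot: [3.128, 0.0, 1.596]
force: [0.4, -0.6, -0.8]
width: 17.2
```

Emit:
{"fn": "move_arm", "kwargs": {"series": [[[0,0,-0.02],0],[[0,0,-0.045],0],[[0,0,-0.07],0],[[-0.03,0,-0.072],0],[[-0.07,0,-0.072],0]]}}

```text
clock: 23.52
eef_pos: [443.9, -113.2, 145.7]
tool_rot: [3.126, 0.0, 1.6]
force: [-0.0, 0.2, -0.5]
width: 17.2
```

Emit:
{"fn": "move_arm", "kwargs": {"series": [[[-0.05,-0.005,0],0],[[-0.1,-0.01,0],0],[[-0.135,-0.015,0],0],[[-0.135,-0.015,0],0],[[-0.135,-0.015,0],0]]}}

```text
clock: 24.15
eef_pos: [433.1, -247.9, 145.3]
tool_rot: [3.127, -0.001, 1.6]
force: [-0.2, 0.6, -1.3]
width: 17.3
```

```bash
python3 - <<'E'
from h import *
rel((428,-250,67),1.6)
E
```

```text
pos [ 433.1013 -247.9484  145.3372] [ 3.1266 -0.0006  1.6002] w 17.258403445332636 F [-0.1977  0.6187 -1.2886] t 24.15
rel [-0.0019 -0.0063  0.0782] turn 0.0
```

Emit:
{"fn": "move_arm", "kwargs": {"series": [[[-0.002,-0.006,0.02],0],[[-0.002,-0.006,0.05],0],[[-0.002,-0.006,0.075],0],[[-0.002,-0.006,0.077],0],[[-0.002,-0.006,0.077],0]]}}

```text
clock: 24.78
eef_pos: [428.7, -249.2, 68.6]
tool_rot: [3.127, -0.001, 1.602]
force: [-0.3, -0.7, -0.8]
width: 17.1
```

Emit:
{"fn": "move_arm", "kwargs": {"series": [[[0,0,0],0],[[0,0,0],0],[[0,0,-0.03],0],[[0,0,-0.085],0],[[0,0,-0.085],0]], "claw": 0.45}}

```text
clock: 25.4
eef_pos: [429.7, -250.9, 157.5]
tool_rot: [3.119, 0.003, 1.601]
force: [0.2, -0.6, -0.4]
width: 38.1
```

Emit:
{"fn": "move_arm", "kwargs": {"series": [[[0.05,0.035,0],0],[[0.1,0.07,0],0],[[0.15,0.105,0],0],[[0.2,0.14,0],0],[[0.25,0.17,0],0]]}}

```text
clock: 26.02
eef_pos: [592.7, 6.1, 160.1]
tool_rot: [3.119, 0.003, 1.602]
force: [1.2, -0.9, -1.0]
width: 38.5
```

Emit:
{"fn": "move_arm", "kwargs": {"series": [[[0.03,0.015,0],0],[[0.06,0.03,0],0],[[0.06,0.03,0],0],[[0.06,0.03,0],0]]}}

```text
clock: 26.52
eef_pos: [620.1, 66.0, 160.1]
tool_rot: [3.121, 0.004, 1.601]
force: [-0.5, -1.0, 0.6]
width: 38.1
```

```bash
python3 - <<'E'
from h import *
rel((646,80.5,72),1.6)
t=get_image('top')
for c,st in blobs(t,(18,120,40),(35,255,255),20): print('nut',c,st,w('top',*c,105))
E
```

```text
pos [620.0533  65.9908 160.0896] [3.121  0.0042 1.601 ] w 38.10339994819854 F [-0.4951 -0.9965  0.6383] t 26.525
rel [0.0141 0.0246 0.0886] turn 0.001
nut [445.8387 281.9247] [440 277  13  11  93] [ 534.0097 -317.7139  105.    ]
nut [447.3196 313.4948] [441 308  13  12  97] [ 476.8817 -319.5191  105.    ]
nut [408.3077 338.6264] [403 333  12  12  91] [ 430.3397 -247.5652  105.    ]
nut [448.6804 347.3814] [443 342  13  12  97] [ 416.5311 -321.0087  105.    ]
```

Emit:
{"fn": "move_arm", "kwargs": {"series": [[[0.014,0.025,0],0],[[0.014,0.025,0.03],0],[[0.014,0.025,0.06],0],[[0.014,0.025,0.0875],0],[[0.014,0.025,0.0875],0]]}}

```text
clock: 27.2
eef_pos: [644.4, 77.9, 71.3]
tool_rot: [3.126, 0.005, 1.598]
force: [-0.7, -0.4, -0.1]
width: 38.4
```

Emit:
{"fn": "move_arm", "kwargs": {"series": [[[0,0,0],0],[[0,0,0],0],[[0,0,0],0],[[0,0,0],0]], "claw": 0}}

```text
clock: 27.7
eef_pos: [644.9, 77.5, 72.3]
tool_rot: [3.124, 0.006, 1.598]
force: [-0.6, -1.1, 3.9]
width: 17.0
```

Emit:
{"fn": "move_arm", "kwargs": {"series": [[[0,0,-0.0008],0],[[0,0,-0.001],0],[[0,-0.01,-0.001],0],[[0,-0.025,-0.001],0],[[0,-0.04,-0.001],0]]}}

```text
clock: 28.32
eef_pos: [603.6, 76.6, 72.4]
tool_rot: [3.125, 0.006, 1.598]
force: [-0.3, -0.7, -1.1]
width: 17.4
```

Emit:
{"fn": "move_arm", "kwargs": {"series": [[[0,-0.015,0],0],[[0,-0.03,0],0],[[0,-0.045,0],0]]}}

```text
clock: 28.7
eef_pos: [559.1, 75.5, 72.4]
tool_rot: [3.122, 0.005, 1.598]
force: [2.2, 0.8, 1.6]
width: 17.3
```

Emit:
{"fn": "move_arm", "kwargs": {"series": [[[0,-0.015,0],0],[[0,-0.03,0],0],[[0,-0.045,0],0],[[0,-0.06,0],0]]}}

```text
clock: 29.2
eef_pos: [501.2, 73.8, 72.4]
tool_rot: [3.116, 0.005, 1.597]
force: [2.3, -0.9, 5.2]
width: 17.1
```

Emit:
{"fn": "move_arm", "kwargs": {"series": [[[0,-0.015,0],0],[[0,-0.03,0],0],[[0,-0.045,0],0],[[0,-0.057,0],0],[[0,-0.057,0],0]]}}

```text
clock: 29.82
eef_pos: [442.7, 72.3, 70.9]
tool_rot: [3.118, 0.005, 1.598]
force: [-0.1, 0.4, -1.0]
width: 16.9
```

Emit:
{"fn": "move_arm", "kwargs": {"series": [[[0,0,-0.02],0],[[0,0,-0.045],0],[[0,0,-0.073],0],[[-0.03,0,-0.075],0],[[-0.07,0,-0.075],0]]}}

```text
clock: 30.45
eef_pos: [443.9, 3.1, 146.8]
tool_rot: [3.116, 0.005, 1.601]
force: [0.6, -0.1, -1.1]
width: 17.1
```

Emit:
{"fn": "move_arm", "kwargs": {"series": [[[-0.05,0.01,0],0],[[-0.1,0.02,0],0],[[-0.15,0.03,0],0],[[-0.2,0.04,0],0],[[-0.245,0.05,0],0]]}}

```text
clock: 31.08
eef_pos: [501.7, -242.5, 149.3]
tool_rot: [3.115, 0.005, 1.6]
force: [0.7, 0.5, -1.7]
width: 17.3
```

Emit:
{"fn": "move_arm", "kwargs": {"series": [[[0,0,0],0],[[0,0,0],0]]}}

```text
clock: 31.32
eef_pos: [501.5, -242.0, 148.9]
tool_rot: [3.116, 0.005, 1.6]
force: [-0.2, 0.6, -1.7]
width: 17.4
```

```bash
python3 - <<'E'
from h import *
rel((502,-250,66),1.6)
E
```

```text
pos [ 501.4925 -242.028   148.8675] [3.1159 0.0045 1.6002] w 17.364040995722092 F [-0.1788  0.6129 -1.6729] t 31.325
rel [-0.0076 -0.0019  0.0829] turn 0.0
```

Emit:
{"fn": "move_arm", "kwargs": {"series": [[[-0.008,-0.002,0.02],0],[[-0.008,-0.002,0.05],0],[[-0.008,-0.002,0.08],0],[[-0.008,-0.002,0.082],0],[[-0.008,-0.002,0.082],0]]}}

```text
clock: 31.95
eef_pos: [501.9, -249.3, 67.3]
tool_rot: [3.116, 0.004, 1.602]
force: [0.9, -0.0, -0.8]
width: 17.1
```

Emit:
{"fn": "move_arm", "kwargs": {"series": [[[0,0,0],0],[[0,0,0],0],[[0,0,-0.03],0],[[0,0,-0.09],0],[[0,0,-0.13],0]], "claw": 0.45}}

```text
clock: 32.58
eef_pos: [499.1, -249.3, 200.2]
tool_rot: [3.114, 0.005, 1.601]
force: [-0.2, -0.4, -0.0]
width: 38.5
```

Emit:
{"fn": "move_arm", "kwargs": {"series": [[[0.05,0,0],0],[[0.1,0,0],0],[[0.15,0,0],0],[[0.2,0,0],0],[[0.25,0,0],0]], "claw": 0.75}}

```text
clock: 33.2
eef_pos: [491.5, 2.1, 199.6]
tool_rot: [3.112, 0.005, 1.601]
force: [-0.1, -0.4, -1.1]
width: 63.8
```

```bash
cat >> h.py <<'E'
def block(t,z=37):
    m=cv2.inRange(cv2.cvtColor(t,cv2.COLOR_BGR2HSV),(105,150,30),(125,255,255)); m[:,:60]=0
    c=max(cv2.findContours(m,0,2)[0],key=cv2.contourArea); r=cv2.boxPoints(cv2.minAreaRect(c))
    P=np.array([w('top',*p,z) for p in r]); e=[P[1]-P[0],P[2]-P[1]]; l=max(e,key=np.linalg.norm)
    print('block',P.mean(0),'sides',[np.linalg.norm(q) for q in e],'yaw',np.arctan2(l[1],l[0])); return r
E
python3 - <<'E'
from h import *
rel((529,286,150),1.6)
t=get_image('top'); s=get_image('side')
for c,st in blobs(t,(18,120,40),(35,255,255),20): print('nut',c,st,w('top',*c,105))
block(t)
cv2.imwrite('pics/s5.png',np.hstack([cv2.resize(cv2.convertScaleAbs(t[150:360,80:480],alpha=1.6),(800,420))]))
E
```

```text
pos [491.521    2.1387 199.644 ] [3.1123 0.0047 1.601 ] w 63.785927721304574 F [-0.052  -0.4328 -1.0902] t 33.2
rel [0.2828 0.0446 0.0496] turn 0.001
nut [445.7097 281.9462] [440 277  13  11  93] [ 533.9645 -317.4741  105.    ]
nut [404.8778 298.1444] [399 293  13  11  90] [ 502.6874 -241.7246  105.    ]
nut [447.3854 313.4896] [442 308  12  12  96] [ 476.894  -319.6403  105.    ]
nut [408.3297 338.6374] [402 333  13  12  91] [ 430.3212 -247.6052  105.    ]
nut [448.5625 347.3542] [443 342  12  12  96] [ 416.5744 -320.7945  105.    ]
block [529.2948 285.8544  37.    ] sides [np.float64(94.01827613508138), np.float64(163.32998851334116)] yaw -3.0128727361288745
```

View pics/s5.png

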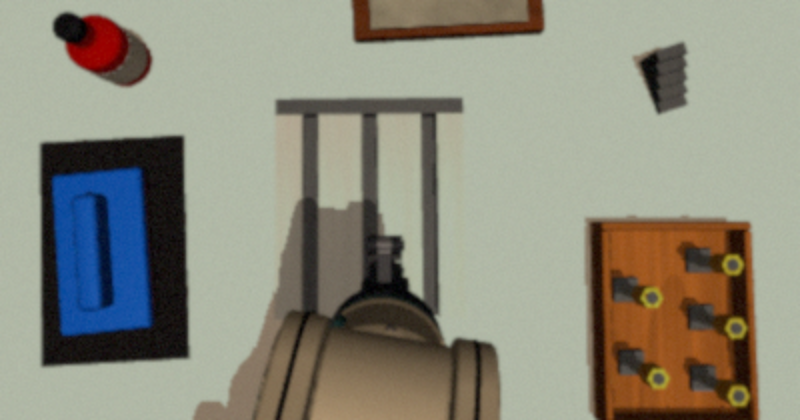

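All five bolts stand in the box, with nuts at crop (733,264), (652,297), (736,328), (657,378) and (738,396). The bed is bare. The block is still on the mat with its centre at crop (102,250) and yaw 0.13. I go for the block's rib.

Emit:
{"fn": "move_arm", "kwargs": {"series": [[[0.05,0.008,0],-0.18],[[0.1,0.016,0],-0.36],[[0.15,0.024,0],-0.54],[[0.2,0.032,0],-0.72],[[0.25,0.04,0.01],-0.9]]}}

```text
clock: 33.92
eef_pos: [522.4, 259.9, 191.2]
tool_rot: [3.123, 0.024, 2.516]
force: [0.7, -0.4, 0.7]
width: 64.1
```

Emit:
{"fn": "move_arm", "kwargs": {"series": [[[0,0,0],-0.18],[[0,0,0],-0.36],[[0,0,0],-0.54],[[0,0,0],-0.72],[[0,0,0],-0.76]]}}

```text
clock: 34.55
eef_pos: [522.9, 259.1, 191.5]
tool_rot: [-3.138, 0.031, -3.008]
force: [0.4, 0.4, -0.6]
width: 64.3
```

Emit:
{"fn": "move_arm", "kwargs": {"series": [[[0,0,0],0],[[0,0,0],0]]}}

```text
clock: 34.8
eef_pos: [523.1, 258.7, 191.7]
tool_rot: [-3.138, 0.031, -3.01]
force: [-0.4, -0.8, 0.6]
width: 64.2
```

```bash
python3 - <<'E'
from h import *
rel((529.3,286.5,110),3.27); print(read_state()['qpos'])
E
```

```text
pos [523.0558 258.7346 191.6535] [-3.1378  0.0311 -3.0099] w 64.23548161486492 F [-0.416  -0.7772  0.6157] t 34.8
rel [-0.0073  0.027   0.0818] turn 0.003
[-0.4006  0.57   -0.178   1.7751  0.1588  0.783   1.0413]
```

Emit:
{"fn": "move_arm", "kwargs": {"series": [[[-0.0073,0.027,0.03],0],[[-0.0073,0.027,0.06],0],[[-0.0073,0.027,0.08],0],[[-0.0073,0.027,0.08],0]]}}

```text
clock: 35.3
eef_pos: [528.1, 285.9, 110.3]
tool_rot: [-3.136, 0.028, -3.01]
force: [-1.0, -0.7, 0.2]
width: 64.0
```

```bash
python3 - <<'E'
from h import *
rel((529.3,286.5,45),3.27)
t=get_image('top');s=get_image('side')
cv2.imwrite('pics/s6.png',cv2.resize(cv2.convertScaleAbs(s[90:230,110:270],alpha=1.8),None,fx=4,fy=4,interpolation=2))
E
```

```text
pos [528.1252 285.9157 110.3302] [-3.1361  0.028  -3.0104] w 63.99170155793873 F [-0.9529 -0.6525  0.1874] t 35.3
rel [0.0006 0.0008 0.0653] turn 0.003
```

View pics/s6.png

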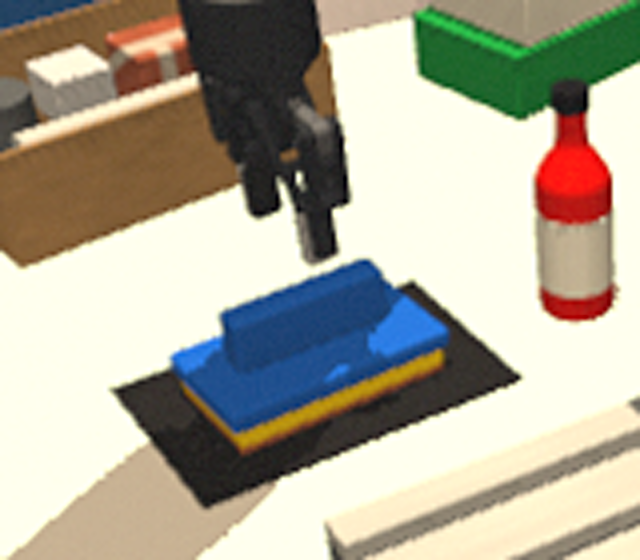

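The open jaws straddle the rib, with fingertips at crop (265,212) and (318,258) above the rib middle at (305,315). I descend and grip.

Emit:
{"fn": "move_arm", "kwargs": {"series": [[[0.0006,0.0008,0.02],0],[[0.0006,0.0008,0.04],0],[[0.0006,0.0008,0.06],0],[[0.0006,0.0008,0.064],0]]}}

```text
clock: 35.9
eef_pos: [531.0, 287.5, 48.5]
tool_rot: [-3.138, 0.032, -3.011]
force: [-0.7, 0.2, -0.1]
width: 64.5
```

Emit:
{"fn": "move_arm", "kwargs": {"series": [[[0,0,0],0],[[0,0,0],0],[[0,0,0],0],[[0,0,0],0]], "claw": 0}}

```text
clock: 36.4
eef_pos: [531.7, 288.3, 49.3]
tool_rot: [-3.139, 0.034, -3.011]
force: [-0.0, 1.2, 3.1]
width: 22.9
```

Emit:
{"fn": "move_arm", "kwargs": {"series": [[[0,0,-0.01],0],[[0,0,-0.04],0],[[0,0,-0.08],0],[[0,0,-0.1],0],[[0,0,-0.1],0]]}}

```text
clock: 37.02
eef_pos: [528.8, 288.1, 150.8]
tool_rot: [-3.14, 0.036, -3.011]
force: [-0.6, -0.4, -3.2]
width: 23.1
```

```bash
python3 - <<'E'
from h import *
BCt=BC+62*np.array([np.cos(.03),np.sin(.03)]); print(BCt)
rel((*BCt,145),1.6)
E
```

```text
[641.9721  21.0597]
pos [528.8469 288.0866 150.784 ] [-3.1398  0.0359 -3.011 ] w 23.082756285424175 F [-0.6247 -0.4182 -3.1715] t 37.025
rel [-0.0771 -0.2795  0.0091] turn 1.672
```

Emit:
{"fn": "move_arm", "kwargs": {"series": [[[-0.002,-0.025,0],0.15],[[-0.005,-0.06,0],0.33],[[-0.01,-0.1,0],0.5],[[-0.015,-0.14,0],0.68],[[-0.02,-0.18,0],0.85]]}}

```text
clock: 37.65
eef_pos: [571.0, 110.5, 150.3]
tool_rot: [3.119, 0.023, 2.416]
force: [0.5, 0.1, -3.5]
width: 23.4
```

Emit:
{"fn": "move_arm", "kwargs": {"series": [[[0,0,0],0.16],[[0,0,0],0.33],[[0,0,0],0.5],[[0,0,0],0.67],[[0,0,0],0.8]]}}

```text
clock: 38.28
eef_pos: [569.5, 110.0, 148.7]
tool_rot: [3.112, 0.001, 1.612]
force: [-0.3, 0.5, -2.8]
width: 23.0
```

Emit:
{"fn": "move_arm", "kwargs": {"series": [[[0,0,0],0],[[0,0,0],0]]}}

```text
clock: 38.52
eef_pos: [568.6, 109.9, 147.7]
tool_rot: [3.115, 0.002, 1.614]
force: [-0.1, -0.4, -3.3]
width: 23.2
```

```bash
python3 - <<'E'
from h import *
rel((644,21,130),1.6)
E
```

```text
pos [568.5922 109.859  147.6557] [3.1147 0.0016 1.614 ] w 23.161498369003493 F [-0.1213 -0.4349 -3.2516] t 38.525
rel [-0.092   0.071   0.0197] turn 0.014
```

Emit:
{"fn": "move_arm", "kwargs": {"series": [[[-0.03,0.025,0],0],[[-0.06,0.05,0.005],0.005],[[-0.092,0.071,0.015],0.014],[[-0.092,0.071,0.035],0.014],[[-0.092,0.071,0.04],0.014]]}}

```text
clock: 39.15
eef_pos: [643.1, 20.7, 107.9]
tool_rot: [3.119, 0.001, 1.6]
force: [-1.3, 0.2, -2.9]
width: 23.0
```

Emit:
{"fn": "move_arm", "kwargs": {"series": [[[0,0,0],0],[[0,0,0],0]]}}

```text
clock: 39.4
eef_pos: [643.1, 21.3, 108.4]
tool_rot: [3.118, 0.001, 1.602]
force: [0.3, -0.4, -2.5]
width: 22.9
```

```bash
python3 - <<'E'
from h import *
rel((644,21,88),1.6)
t=get_image('top');s=get_image('side'); r=block(t,92)
cv2.imwrite('pics/s7.png',np.hstack([cv2.resize(cv2.convertScaleAbs(i,alpha=1.7),(400,420)) for i in (t[170:330,185:345],s[110:280,160:330])]))
E
```

```text
pos [643.1194  21.3016 108.3793] [3.1182 0.0005 1.6017] w 22.852322203709015 F [ 0.2565 -0.3573 -2.5234] t 39.4
rel [-0.0003  0.0004  0.0204] turn 0.002
block [643.9951 -43.9855  92.    ] sides [np.float64(28.63791543874218), np.float64(85.77641063548485)] yaw -3.12240697655592
```

View pics/s7.png

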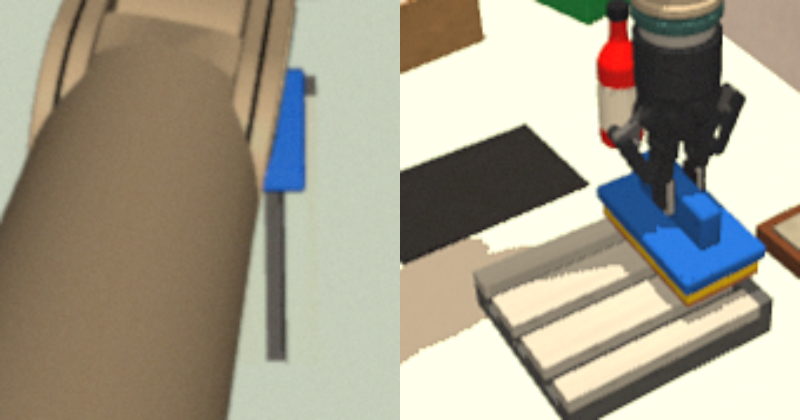

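The block hangs square over the far end of the bed. Its right end is at y≈-58, as expected. I lower it until the pad presses.

Emit:
{"fn": "move_arm", "kwargs": {"series": [[[0,0.001,0.01],0],[[0,0.001,0.018],0],[[0,0.001,0.02],0],[[0,0.001,0.02],0]]}}

```text
clock: 40.0
eef_pos: [645.0, 21.5, 89.0]
tool_rot: [3.117, 0.0, 1.601]
force: [-0.4, 1.5, 2.8]
width: 23.5
```

Emit:
{"fn": "move_arm", "kwargs": {"series": [[[0,0,0.002],0],[[0,0,0.003],0],[[0,0,0.003],0]]}}

```text
clock: 40.38
eef_pos: [645.2, 21.6, 86.2]
tool_rot: [3.117, 0.0, 1.601]
force: [-0.8, 1.1, 4.8]
width: 23.1
```

Emit:
{"fn": "move_arm", "kwargs": {"series": [[[0,0,0.002],0],[[0,0,0.0025],0],[[0,0,0.0025],0]]}}

```text
clock: 40.75
eef_pos: [645.3, 21.7, 84.2]
tool_rot: [3.117, -0.0, 1.601]
force: [-1.4, 2.0, 6.2]
width: 23.1
```

Emit:
{"fn": "move_arm", "kwargs": {"series": [[[0,-0.003,0],0],[[0,-0.008,0],0],[[0,-0.013,0],0],[[0,-0.018,0],0],[[0,-0.023,0],0]]}}

```text
clock: 41.38
eef_pos: [626.7, 21.4, 85.5]
tool_rot: [3.107, 0.0, 1.603]
force: [4.3, 2.1, 6.6]
width: 22.7
```

Emit:
{"fn": "move_arm", "kwargs": {"series": [[[0,-0.006,0],0],[[0,-0.011,0.0003],0],[[0,-0.016,0.0005],0],[[0,-0.021,0.0005],0],[[0,-0.026,0.0005],0]]}}

```text
clock: 42.0
eef_pos: [605.2, 20.8, 85.8]
tool_rot: [3.098, 0.001, 1.605]
force: [4.4, 3.0, 6.0]
width: 22.9
```

Emit:
{"fn": "move_arm", "kwargs": {"series": [[[0,-0.006,0],0],[[0,-0.011,0.0003],0],[[0,-0.016,0.0005],0],[[0,-0.021,0.0005],0],[[0,-0.026,0.0005],0]]}}

```text
clock: 42.62
eef_pos: [583.9, 20.2, 85.9]
tool_rot: [3.088, 0.001, 1.607]
force: [2.8, 2.4, 6.9]
width: 23.0
```

Emit:
{"fn": "move_arm", "kwargs": {"series": [[[0,-0.006,0],0],[[0,-0.011,0.0003],0],[[0,-0.016,0.0003],0],[[0,-0.021,0.0003],0],[[0,-0.026,0.0003],0]]}}

```text
clock: 43.25
eef_pos: [562.7, 19.6, 85.9]
tool_rot: [3.078, 0.002, 1.608]
force: [4.7, 1.5, 6.6]
width: 22.8
```

Emit:
{"fn": "move_arm", "kwargs": {"series": [[[0,-0.006,0],0],[[0,-0.011,0.0003],0],[[0,-0.016,0.0005],0],[[0,-0.021,0.0005],0],[[0,-0.026,0.0005],0]]}}

```text
clock: 43.88
eef_pos: [542.1, 19.0, 85.6]
tool_rot: [3.067, 0.003, 1.61]
force: [4.8, 2.7, 6.6]
width: 22.9
```

Emit:
{"fn": "move_arm", "kwargs": {"series": [[[0,-0.006,0],0],[[0,-0.011,0.0003],0],[[0,-0.016,0.0005],0],[[0,-0.021,0.0005],0],[[0,-0.026,0.0005],0]]}}

```text
clock: 44.5
eef_pos: [521.8, 18.3, 85.1]
tool_rot: [3.055, 0.004, 1.613]
force: [5.4, 2.8, 8.3]
width: 23.3
```

Emit:
{"fn": "move_arm", "kwargs": {"series": [[[0,-0.006,0],0],[[0,-0.012,0],0],[[0,-0.018,0],0],[[0,-0.018,0],0],[[0,-0.018,0],0]]}}

```text
clock: 45.12
eef_pos: [507.7, 17.7, 85.0]
tool_rot: [3.047, 0.004, 1.614]
force: [2.4, 1.8, 7.3]
width: 22.9
```

```bash
python3 - <<'E'
from h import *
rel((508,18,135),1.6)
s=get_image('side')
cv2.imwrite('pics/s8.png',cv2.resize(cv2.convertScaleAbs(s[110:290,110:330],alpha=1.7),None,fx=3,fy=3))
E
```

```text
pos [507.7227  17.6528  84.9677] [3.0473 0.0042 1.6137] w 22.90011318499887 F [2.3687 1.8446 7.3423] t 45.125
rel [ 0.0001  0.005  -0.0498] turn 0.014
```

View pics/s8.png

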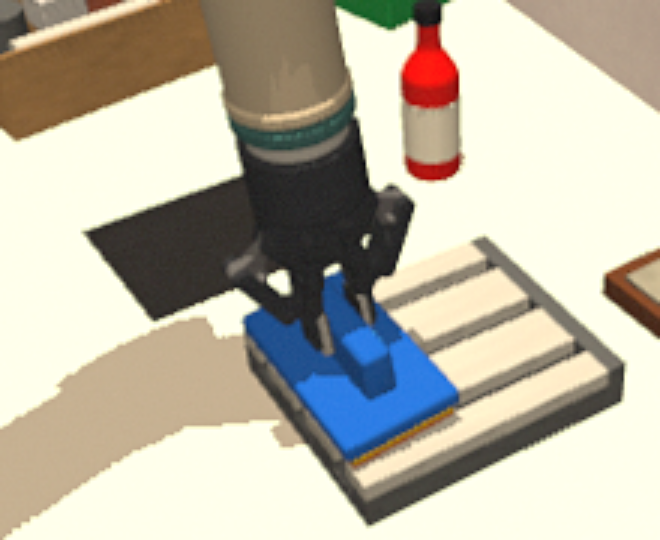

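The block sits at the front end of the bed, flush at crop (350,380), square and in contact. I lift it and take it back to the mat.

Emit:
{"fn": "move_arm", "kwargs": {"series": [[[0,0.001,-0.01],0],[[0,0.003,-0.03],0],[[0,0.005,-0.06],0],[[0.02,0.006,-0.065],-0.05],[[0.06,0.006,-0.065],-0.2]]}}

```text
clock: 45.8
eef_pos: [505.1, 76.2, 150.6]
tool_rot: [3.05, 0.025, 1.812]
force: [0.0, 0.6, -2.9]
width: 23.0
```

Emit:
{"fn": "move_arm", "kwargs": {"series": [[[0.04,0.005,0],-0.17],[[0.08,0.01,0],-0.34],[[0.12,0.015,0],-0.51],[[0.16,0.02,0],-0.68],[[0.19,0.025,0],-0.85]]}}

```text
clock: 46.42
eef_pos: [482.7, 267.9, 147.8]
tool_rot: [3.101, 0.085, 2.668]
force: [0.7, -0.4, -3.3]
width: 23.1
```

Emit:
{"fn": "move_arm", "kwargs": {"series": [[[0,0,0],-0.16],[[0,0,0],-0.32],[[0,0,0],-0.48],[[0,0,0],-0.5],[[0,0,0],-0.5]]}}

```text
clock: 47.05
eef_pos: [482.5, 267.4, 147.6]
tool_rot: [-3.136, 0.093, -3.116]
force: [-0.5, 0.9, -2.5]
width: 22.9
```

```bash
python3 - <<'E'
from h import *
rel((529.7,285.6,70),3.23)
E
```

```text
pos [482.4881 267.3917 147.6092] [-3.1357  0.0932 -3.1156] w 22.859218995312172 F [-0.5287  0.8908 -2.4845] t 47.05
rel [-0.0402  0.0175  0.0816] turn -0.062
```

Emit:
{"fn": "move_arm", "kwargs": {"series": [[[-0.02,0.01,0.02],-0.03],[[-0.04,0.0175,0.04],-0.062],[[-0.04,0.0175,0.07],-0.062],[[-0.04,0.0175,0.08],-0.062],[[-0.04,0.0175,0.08],-0.062]]}}

```text
clock: 47.68
eef_pos: [528.6, 285.3, 71.0]
tool_rot: [-3.129, 0.091, -3.054]
force: [0.7, -1.2, -3.0]
width: 22.7
```

```bash
python3 - <<'E'
from h import *
rel((529.7,285.6,50),3.23)
s=get_image('side')
cv2.imwrite('pics/s9.png',cv2.resize(cv2.convertScaleAbs(s[90:230,110:290],alpha=1.7),None,fx=3.5,fy=3.5))
E
```

```text
pos [528.5888 285.2788  71.0265] [-3.1288  0.0911 -3.0538] w 22.71498182806518 F [ 0.7445 -1.1756 -2.9946] t 47.675
rel [0.0008 0.0005 0.021 ] turn -0.001
```

View pics/s9.png

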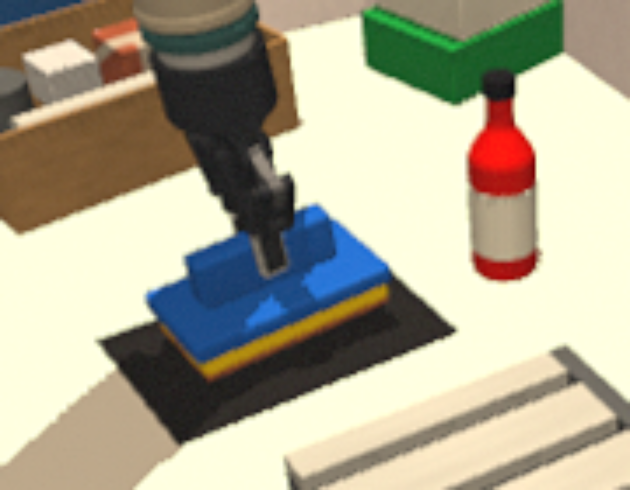

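The block hangs over the mat, roughly level and lined up, with its holder corners at crop (148,298) and (388,268). I lower it until it touches.

Emit:
{"fn": "move_arm", "kwargs": {"series": [[[0,0,0.008],0],[[0,0,0.014],0],[[0.001,0,0.018],0],[[0.001,0,0.018],0]]}}

```text
clock: 48.22
eef_pos: [530.1, 285.6, 54.1]
tool_rot: [-3.13, 0.093, -3.054]
force: [-0.3, -0.1, 0.9]
width: 22.7
```

Emit:
{"fn": "move_arm", "kwargs": {"series": [[[0,0,0.002],0],[[0,0,0.003],0],[[0,0,0.003],0]]}}

```text
clock: 48.6
eef_pos: [530.5, 285.6, 51.4]
tool_rot: [-3.13, 0.093, -3.054]
force: [-0.6, -0.8, 3.0]
width: 23.4
```

Emit:
{"fn": "move_arm", "kwargs": {"series": [[[0,0,0],0],[[0,0,0],0],[[0,0,0],0],[[0,0,0],0]], "claw": 0.7}}

```text
clock: 49.1
eef_pos: [530.5, 285.7, 51.3]
tool_rot: [-3.13, 0.093, -3.054]
force: [-1.1, -0.6, 0.5]
width: 59.9
```

Emit:
{"fn": "move_arm", "kwargs": {"series": [[[0,0,-0.03],0],[[0,0,-0.07],0],[[0,0,-0.12],0],[[0,0,-0.16],0]]}}

```text
clock: 49.6
eef_pos: [515.5, 286.4, 212.6]
tool_rot: [-3.131, 0.094, -3.054]
force: [0.1, 0.3, 0.0]
width: 59.8
```

Emit:
{"fn": "move_arm", "kwargs": {"series": [[[0,-0.05,0],0],[[0,-0.1,0],0],[[0,-0.15,0],0],[[0,-0.2,0],0],[[0,-0.2,0],0]]}}

```text
clock: 50.22
eef_pos: [533.0, 81.5, 214.7]
tool_rot: [-3.128, 0.094, -3.062]
force: [-0.4, 0.6, 0.3]
width: 59.8
```

Emit:
{"fn": "move_arm", "kwargs": {"series": [[[0,0,0],0],[[0,0,0],0],[[0,0,0],0],[[0,0,0],0]]}}

```text
clock: 50.72
eef_pos: [532.9, 82.4, 214.7]
tool_rot: [-3.128, 0.094, -3.061]
force: [0.2, 0.2, -0.7]
width: 59.4
```

```bash
python3 - <<'E'
from h import *
rel((529.7,285.6,50),3.23)
t=get_image('top');s=get_image('side'); block(t)
for c,st in blobs(t,(18,120,40),(35,255,255),20): print('nut',c,st,w('top',*c,105))
cv2.imwrite('pics/s10.png',np.hstack([cv2.resize(cv2.convertScaleAbs(i,alpha=1.7),(400,400)) for i in (t[130:350,60:280],s[90:400,100:410])]))
E
```

```text
pos [532.8959  82.4266 214.6869] [-3.1282  0.0938 -3.0607] w 59.371384785760974 F [ 0.159   0.2136 -0.728 ] t 50.725
rel [0.0022 0.205  0.1625] turn -0.007
block [542.0677 281.6432  37.    ] sides [np.float64(93.0277180932417), np.float64(137.90719161430502)] yaw -3.0615972848131494
nut [445.8229 281.8333] [440 276  13  12  96] [ 534.1758 -317.6873  105.    ]
nut [404.8427 298.1348] [399 293  13  11  89] [ 502.7032 -241.6601  105.    ]
nut [447.3196 313.4948] [441 308  13  12  97] [ 476.8817 -319.5191  105.    ]
nut [408.337  338.6087] [403 333  12  12  92] [ 430.3723 -247.6188  105.    ]
nut [448.551 347.449] [443 342  12  12  98] [ 416.4063 -320.7708  105.    ]
```

View pics/s10.png

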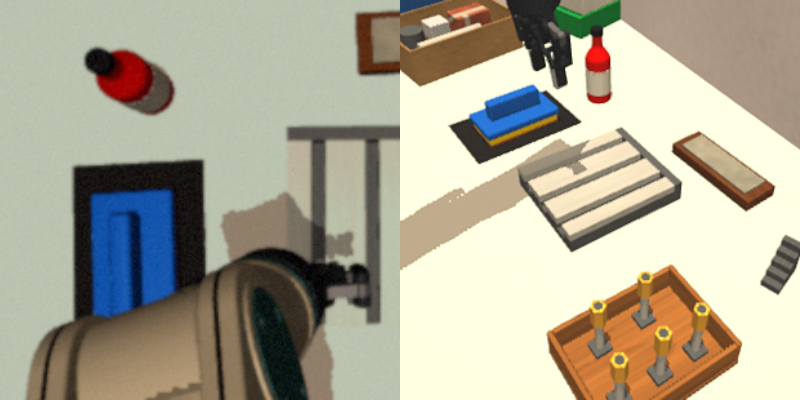

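The block lies pad down on the mat, the bed is bare and five bolts stand in the box. The bystanders look undisturbed, so I hand the job in.

```bash
python3 -c "
from cell import *
print(finish_job())"
```

```text
the job is handed in; nothing more can be done
None
```

The job is handed in at about 51 s on the robot's clock. All five T-bolts present went out through the front of their slots and stand in the wooden box. The block was then drawn from bed x about +65 mm to −72 mm and put back on its mat.

- **Sweep force:** adding the block's weight back to the wrist reading, the contact force was about 9–11 N during the stroke. It was about 8 N when the pad first pressed down.
- **Block on the mat:** it lies pad down and lined up with the mat. In the last top picture the arm hid part of it. From the visible end I work out its centre at about (530, 282), within about 4 mm of the mat's centre.
- **Bolts and bystanders:** the five nuts are where I released them. The oil bottle, stone and step block look undisturbed in the pictures; I did not measure them.

Three things did not go smoothly:
- **Jam:** the far bolt of the middle slot caught under the lip, at about 36 N. Lowering it 1.3 mm freed it.
- **Off-centre grip:** I took the front bolt of the middle slot about 8 mm off centre, but it held.
- **Tool tilt:** the tool tilted to about 0.09 rad by the end of the sweep. Contact force stayed steady.

I saw no sign of the block being knocked or of the grip slackening.

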